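# Seat the lens cell and raise the stage five clicks

## Robot

A 6-joint arm with a two-finger parallel gripper is mounted at the origin on the work surface. World frame = base frame: x ahead of the robot, y to its left, z up, the work surface at z = 0. Lengths are in m, angles in rad, forces in N, time in s.
With the tool pointing down it reaches from about 0.25 to 0.775 m from the base axis. Payload 4 kg.
Tool frame: the origin (TCP) lies at the very end of the fingers, on their centre line; the grasp point (between the pads) lies 19 mm behind it; z points along the fingers, y is the line along which they close (so a half turn about z gives the same grasp; the last joint's range is limited). The gripper opens to 94 mm and grips with 3 to 60 N. Pads are 16 mm wide; open, the fingers measure 119 mm over their backs; the gripper's body (75 mm by 177 mm) begins 78 mm behind the grasp point.
Start: joints at [1.052, 0.087, 1.371, -0, 1.684, -0.103], TCP at [0.222, 0.503, 0.206] pointing down, gripper open.
Joint ranges: [-3.1, 3.1], [-0.76, 2.03], [0.27, 2.55], [-1.08, 4.22], [0.17, 2.65], [-2.57, 2.57]. Speed limits (rad/s): [2.79, 2.79, 3.14, 3.14, 3.14, 3.14].

## Interface

Orientations are given as [roll, pitch, yaw] about the fixed x, y, z axes, in that order (R = Rz(yaw) Ry(pitch) Rx(roll)).
In Python, from bench import robot, snapshot, finder gives the robot as it stands.
- The arm moves only by the tool drive_tool, never from a script. Its argument "deltas" is text: rows parted by semicolons, each of 7 numbers parted by spaces: the shift along the tool's x, y, z each as a share of 100 mm, from -1 to 1, then the turn, a rotation vector about the tool's x, y, z each as a share of 90 degrees, from -1 to 1, then the finger opening in mm, from 0 to 94. In form: tx ty tz rx ry rz gripper; .... A call has 1 to 5 rows; each row is the pose to reach, as a shift and turn from the pose commanded when the call began, along the tool's axes at that moment; what a row does not reach only later rows make up. A row lasts 1/10 s, in which the tool goes at most 50 mm and 8.59 degrees, less where a joint would pass 70% of its speed; a pose out of reach is approached as far as the arm can. A call with a number of a shift or a turn outside -1 to 1 is refused whole. A call with a gripper value outside its range is refused whole. The fingers move at their own pace and stop on an object; the grip force is fixed at half the most. Time passes only in rows, so rows that repeat a pose let the fingers close. It gives the time, the measured TCP pose, the force, the opening and the grip force at its end, in the units of the state.
- robot.get_obs(): the state, without advancing time (a new reading comes with each control period).
- snapshot(name): name is "side" or "top"; returns a dict with "img" (400x640x3 uint8, red, green, blue), "fx", "fy", "cx", "cy" (pixels), "D" ([k1, k2, p1, p2, k3] as OpenCV has them; the pictures are not rectified), "T" (4x4, takes a point from camera to world coordinates). Camera axes: x right, y up, looking along -z (the intrinsics and any distortion apply to the point x, -y, -z); pixel columns grow to the right and rows downward; lengths in m; the calibration is good to about 2 mm. A picture is of the moment at which its call begins. There is no depth.
- robot.close_job(): hands the job in; it is judged then, once.
Trained networks look in the newest picture that a camera, given by its name, has taken for a name from the list of things; names that differ only in an ending like _2 or _b are one class to them, and where a whole thing is asked for, a point or a joint stands for the part that bears it (a point fixed in the world has none). Each returns a list of dicts, best first, with "confidence" (0 to 1); they miss things now and then, are a little off and sometimes report something else, mostly with a low value. They report only what shows in the picture. A call takes as long as a camera call.
- finder.look_for(camera, thing): "xy" ([column, row] in pixels, amid what is visible of it).
- finder.masks_of(camera, thing): "region" (400x640 bool, what is visible of it) and "xy" ([column, row] in pixels, amid what is visible of it).
- finder.landmark_of(camera, thing): "xy" ([column, row] in pixels: a listed point, or the origin of a listed thing).
The state is a dict: "time": time; "joint_positions": joint angles; "qvel": joint speeds; "joint_torque": joint torques, N m; "tool_pos": TCP position; "ee_rot": TCP orientation; "wrist_force": force on the tool from outside, world axes, zero at the start; "wrist_torque": the same for the moment, N m; "width": finger opening in m; "finger_force": force on a finger pad.
Only numpy, scipy, OpenCV 4.12 (cv2) and the standard library are available. Lean on these libraries where they do the work, as an engineer would, in place of code of your own. Each camera call takes 0.05 s, during which the arm holds its last target. There are 200 camera calls.

## Task

Take the lens cell that stands on its wide rim and set it, rim down, fully home in the round pocket of the lifting stage, then let go of it. Then swing the stage's lever counter-clockwise by its upright post exactly five clicks from its rest, without going on into the sixth, and finish still holding the lever at the fifth click: it springs back if let go, so do not release it at the end. Leave the upside-down spare cell, the pin stand and the slide box where they are.

Things in the scene. Friction and masses are not known exactly. Their poses are not given: they have to be found in the camera images.
- cell: The lens cell to seat: turned brass, about 140 g, a round body 36 mm in diameter and 28 mm tall above a wide rim 50 mm in diameter, 6 mm thick; 34 mm tall in all, glass disc on top. It stands rim down, upright on the bench, left or right of the stand (the spare cell has the other place). Origin: centre of its underside (the rim's lower face), z up. Grip it by the 36 mm body.
- spare_cell: A second cell of the same shape standing the other way up, rim on top (36 mm body below from 0 to 28 mm, 50 mm rim from 28 to 34 mm), on the other side of the stand. Origin: centre of its underside as it stands, z up. To be left alone.
- pocket (a point): Centre of the floor of the stage's round pocket (53 mm wide, 5 mm deep, chamfered, in a 90 x 90 mm aluminium plate), 61 mm above the bench at rest. Axes are the stand's, z up; the lever's pivot lies 160 mm away along -y. It rises 2.5 mm per click and sinks back with the lever. The seated cell's origin coincides with this point; its rim then stands 1 mm above the plate.
- lever_pivot (a point): Point on the lever's vertical axis, 100 mm above the bench, level with the post's top; nothing solid there. Fixed in the stand, a dark iron base 120 mm in x, 300 mm in y, 18 mm thick; the hub below, 64 mm in diameter, ends 58 mm above the bench. Axes are the stand's: z up, y points from the pivot to the pocket.
- lever_post (a point): Centre of the top of the lever's upright steel post, 12 mm in diameter, bare from 58 to 100 mm above the bench. It stands at the end of the lever's arm (11 mm round bar, axis 52 mm above the bench), 75 mm from the pivot axis. At rest it is 49 mm to -x and 57 mm to -y of the pivot in the stand's axes; it moves on a level circle about the pivot.
- lever (a joint): Lever angle in rad: 0 at rest on its stop, growing counter-clockwise seen from above, to 1.44. One click is 0.16 rad (12 mm at the post), notches at its multiples: the fifth at 0.80. A spring always pulls it back: at the post 5 to 6 N on average, about 2.3 N more a quarter click past a notch, 2.3 N less three quarters past it. Nothing latches; let go, it returns to 0.
- pin_stand: Bystander: a brass pin stand, round foot 56 mm in diameter, thin upright rod, 115 mm tall. Origin: centre of its underside.
- slide_box: Bystander: a dark wooden box 85 x 60 x 30 mm. Origin: centre of its underside.

How it is judged:
By the outcome, as a careful person would: the job done as asked, in the order asked, and still so for the second after the job is handed in, while the arm keeps its last pose, push and grip.
It also fails if it takes over 72 s, if anything falls off the work surface, if the arm or the gripper's body presses on something with over 40 N, if the wrist force passes 120 N, or if a joint passes its speed limit or range.

## Working session

There is one attempt and no reset: what is moved stays moved. The work goes in short steps, Python scripts to look and compute and a tool call to move; the robot and the scene stay as the last step left them, time stands still between calls to the robot, and variables do not carry over. Pictures are saved under pics/ and viewed, at most 10 in all, crops included, and the job is handed in when it is done.

Besides the shell and the picture viewer there is one more tool, called in YAML: its name, and indented under it one key for each argument. drive_tool: Moves the arm, as the interface text tells. Shift numbers are shares of 100 mm and turn numbers shares of 90 degrees, none past 1 either way. Its arguments: {"type":"object","properties":{"deltas":{"type":"string"}},"required":["deltas"]}

```bash
mkdir -p pics; ls
cat > h.py <<'E'
import numpy as np, cv2
from bench import robot, snapshot, finder
def ray(s,xy):
    K=np.array([[s['fx'],0,s['cx']],[0,s['fy'],s['cy']],[0,0,1.]])
    u=cv2.undistortPoints(np.array([[xy]],float),K,np.array(s['D'],float))[0,0]
    T=np.array(s['T']); d=T[:3,:3]@np.array([u[0],-u[1],-1.]); return T[:3,3],d
def atz(s,xy,z):
    o,d=ray(s,xy); return o+d*(z-o[2])/d[2]
def proj(s,p):
    T=np.array(s['T']); c=T[:3,:3].T@(np.array(p,float)-T[:3,3]); 
    K=np.array([[s['fx'],0,s['cx']],[0,s['fy'],s['cy']],[0,0,1.]])
    return cv2.projectPoints(np.array([[c[0],-c[1],-c[2]]]),np.zeros(3),np.zeros(3),K,np.array(s['D'],float))[0][0,0]
def tri(a,b):
    A=np.zeros((3,3));v=np.zeros(3)
    for o,d in (a,b):
        d=d/np.linalg.norm(d);M=np.eye(3)-np.outer(d,d);A+=M;v+=M@o
    return np.linalg.solve(A,v)
def save(s,n): cv2.imwrite('pics/'+n+'.png',s['img'][:,:,::-1])
E
python3 - <<'E'
from h import *
S={c:snapshot(c) for c in('top','side')}
for c in S: save(S[c],c+'0'); print(c,np.round(S[c]['T'],3).tolist(),S[c]['fx'])
Z=dict(cell=0,spare_cell=0,pocket=.061,lever_pivot=.1,lever_post=.1,pin_stand=0,slide_box=0)
for t,z in Z.items():
    L={}
    for c in S:
        r=finder.landmark_of(c,t)
        for q in r[:2]: print(t,c,np.round(q['xy'],1),round(q['confidence'],2),np.round(atz(S[c],q['xy'],z),4))
        if r: L[c]=ray(S[c],r[0]['xy'])
    if len(L)==2: print('   tri',np.round(tri(*L.values()),4))
print(robot.get_obs())
E
```

```text
pics
top [[0.0, 0.992, -0.125, 0.452], [-1.0, 0.003, 0.021, -0.004], [0.021, 0.125, 0.992, 1.107], [0.0, 0.0, 0.0, 1.0]] 396.6409325320986
side [[0.811, 0.465, -0.355, 0.192], [-0.585, 0.638, -0.5, -0.54], [-0.006, 0.614, 0.79, 0.905], [0.0, 0.0, 0.0, 1.0]] 449.58390376595804
cell top [208.2 240.7] 0.71 [0.4661 0.2922 0.    ]
cell side [285.2 177.6] 0.61 [0.5796 0.1668 0.    ]
cell side [223.3 169.1] 0.48 [0.4595 0.2933 0.    ]
   tri [ 0.5295  0.2423 -0.018 ]
spare_cell top [415.1 246.9] 0.53 [ 0.4494 -0.282   0.    ]
spare_cell side [351.6 329.4] 0.64 [ 0.4596 -0.2732  0.    ]
   tri [ 0.4515 -0.2781  0.0202]
pocket top [438.2 167.8] 0.57 [ 0.6618 -0.3357  0.061 ]
pocket top [274.3 202.3] 0.55 [0.5667 0.105  0.061 ]
pocket side [287.7 181.8] 0.78 [0.5509 0.1039 0.061 ]
   tri [ 0.4895 -0.1879  0.443 ]
lever_pivot top [333.4 206.4] 0.75 [ 0.5524 -0.0498  0.1   ]
lever_pivot top [187.2 162. ] 0.73 [0.6663 0.3269 0.1   ]
lever_pivot side [318.6 215.6] 0.95 [ 0.5353 -0.05    0.1   ]
   tri [ 0.5465 -0.0469  0.0902]
lever_post top [353.8 229.3] 0.53 [ 0.4941 -0.1015  0.1   ]
lever_post 
[... 422 characters left out ...]
7   0.5202]
{'time': 0.8, 'joint_positions': array([ 1.05190364e+00,  8.71621196e-02,  1.37067998e+00, -4.79005094e-06,
        1.68359577e+00, -1.03072733e-01]), 'qvel': array([-0.00067612,  0.0008323 , -0.00156157,  0.00014489,  0.00204577,
       -0.00021478]), 'joint_torque': array([ 2.74357999e-04, -3.39992166e+01, -3.02573919e+01,  7.18530966e-02,
        2.34985643e-02, -1.37152787e-05]), 'tool_pos': array([0.2221719 , 0.50315785, 0.20553677]), 'ee_rot': array([3.14143919e+00, 2.06591224e-05, 2.72577215e+00]), 'wrist_force': array([-0.1034936 ,  0.37252629,  0.34620398]), 'wrist_torque': array([ 0.00015572, -0.00344217, -0.02576955]), 'finger_force': 0.0, 'width': 0.09390745782800426}
```

View pics/top0.png

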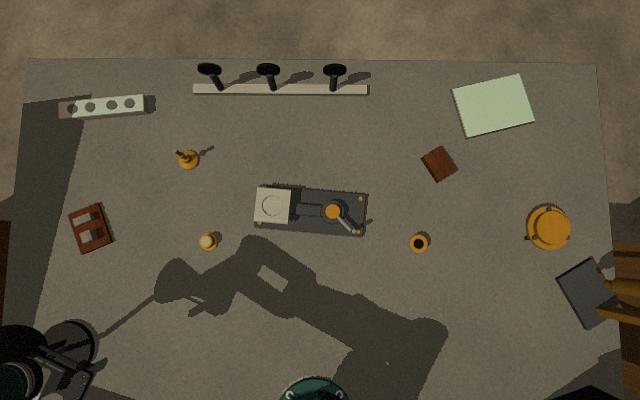

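View pics/side0.png

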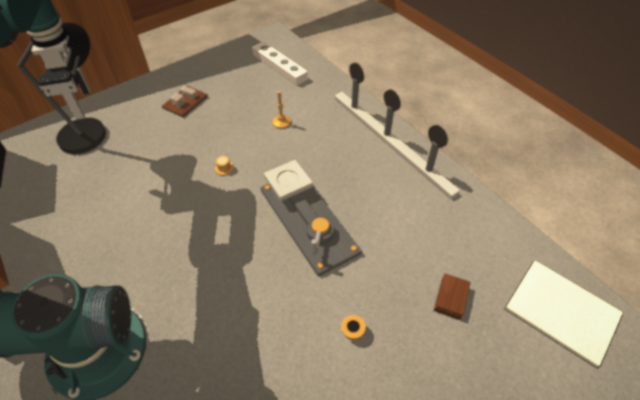

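Top view: the cell is at about (207,241), the spare, with its dark hollow showing, at (419,243), the pocket at (272,205) and the hub at (333,211). In the side view the cell is at (223,167). The finder's first side hit for the cell, (285,178), is really the stage, so I'll ignore it. One refinement next.

Run:
```python
from h import *
S={c:snapshot(c) for c in('top','side')}
for c in S:
    for t in('cell','pocket','lever_post'):
        for q in finder.masks_of(c,t)[:3]:
            m=q['region']; ys,xs=np.nonzero(m)
            print(c,t,round(q['confidence'],2),np.round(q['xy'],1),m.sum(),xs.min(),xs.max(),ys.min(),ys.max())
            if t=='cell': print('  z17:',np.round(atz(S[c],[xs.mean(),ys.mean()],.017),4))
def crop(c,x,y,w,h,k): return cv2.resize(S[c]['img'][y:y+h,x:x+w,::-1],None,fx=k,fy=k,interpolation=cv2.INTER_CUBIC)
a=crop('top',245,175,130,70,6); b=crop('side',250,150,130,50,6)
a=cv2.convertScaleAbs(a,alpha=1.3)
cv2.imwrite('pics/crop1.png',np.vstack([a,np.zeros((0,780,3),np.uint8)]))
# predicted pocket outline overlay
def circ(c,p,r,z): return np.array([proj(S[c],[p[0]+r*np.cos(t),p[1]+r*np.sin(t),z]) for t in np.linspace(0,6.28,40)])
# edge fit of pocket rim (z=.066,r=26.5) and hub by gradient search
for c in S:
    g=cv2.GaussianBlur(cv2.cvtColor(S[c]['img'],cv2.COLOR_RGB2GRAY).astype(np.float32),(0,0),.7)
    best=[]
    for x in np.arange(.545,.575,.001):
        for y in np.arange(.092,.118,.001):
            i=circ(c,(x,y),.0265,.066).astype(np.float32)
            v=cv2.remap(g,i[:,0],i[:,1],cv2.INTER_LINEAR).ravel()
            o=circ(c,(x,y),.031,.066).astype(np.float32)
            w=cv2.remap(g,o[:,0],o[:,1],cv2.INTER_LINEAR).ravel()
            best.append((np.mean(w-v)-.3*np.std(w),x,y))
    best.sort(reverse=True); print(c,np.round(best[:4],4).tolist())
```

```text
top cell 0.7 [205.9 242.6] 248 199 216 233 249
  z17: [0.465  0.2888 0.017 ]
top pocket 0.65 [437.9 164. ] 729 421 456 148 182
top pocket 0.6 [271.4 203. ] 1182 254 291 188 224
top lever_post 0.7 [336.6 215.2] 254 326 354 205 233
top lever_post 0.69 [205.3 238.6] 262 199 217 231 249
side cell 0.55 [224. 167.] 281 215 233 156 174
  z17: [0.461  0.2878 0.017 ]
side cell 0.26 [352.7 324.9] 451 341 364 315 339
  z17: [ 0.4594 -0.2753  0.017 ]
side cell 0.22 [317.7 228.8] 369 312 329 217 254
  z17: [ 0.543  -0.0388  0.017 ]
side pocket 0.67 [286.9 176.7] 1217 265 312 160 200
side lever_post 0.54 [318.4 229.3] 358 312 329 218 253
top [[14.3181, 0.559, 0.111], [13.8307, 0.558, 0.111], [13.034, 0.559, 0.11], [12.8344, 0.559, 0.112]]
side [[9.647, 0.555, 0.114], [9.5887, 0.556, 0.114], [9.5831, 0.555, 0.113], [9.4255, 0.556, 0.113]]
```

View pics/crop1.png

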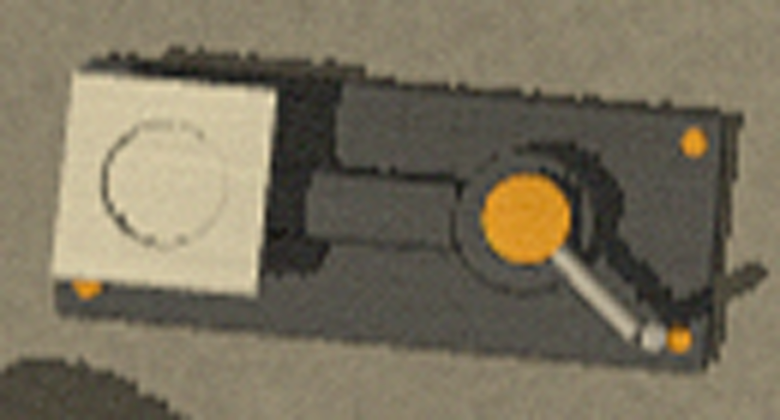

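drive_tool:
  deltas: "-0.5 -0.15 0 0 0 0 80; -1 -0.3 0 0 0 0 80; -1 -0.3 0 0 0 0 80"

```text
time: 1.5
tool_pos: [0.3049, 0.4324, 0.2055]
ee_rot: [-3.141, 0.002, 2.72]
wrist_force: [-0.8, 0.5, 0.2]
width: 0.0801
finger_force: 0.0
```

drive_tool:
  deltas: "-0.5 -0.15 0 0 0 0 80; -1 -0.3 0 0 0 0 80; -1 -0.3 0 0 0 0 80"

```text
time: 1.8
tool_pos: [0.384, 0.3647, 0.2053]
ee_rot: [-3.141, 0.002, 2.72]
wrist_force: [-0.4, -0.3, 0.5]
width: 0.0797
finger_force: 0.0
```

The crop shows the pocket circle centred at top pixel (272.1,205.1), the same as the plate centre. The hub is at (332.4,210.9) and the post top at (353.3,230.9). The pocket is therefore at about (0.558,0.112). The cell is at about (0.463,0.289).

drive_tool:
  deltas: "-0.5 -0.18 0.3 0 0 0 80; -1 -0.37 0.6 0 0 0 80; -1 -0.37 1 0 0 0 80; -1 -0.37 1 0 0 0 80"

```text
time: 2.2
tool_pos: [0.4543, 0.2907, 0.099]
ee_rot: [-3.132, -0.008, 2.723]
wrist_force: [-0.7, -0.5, 0.3]
width: 0.0799
finger_force: 0.0
```

Run:
```python
from h import *
S={c:snapshot(c) for c in('top','side')}
print(robot.get_obs()['tool_pos'],robot.get_obs()['ee_rot'])
pv=[]
for c in S:
    im=S[c]['img'].copy()
    x,y=proj(S[c],[.463,.289,.017]).astype(int); 
    cr=cv2.resize(im[y-35:y+35,x-45:x+45,::-1],None,fx=4.4,fy=4.4,interpolation=cv2.INTER_CUBIC); pv.append(cr); print(c,x,y)
cv2.imwrite('pics/c2.png',np.hstack(pv))
for n,p,z in(('pocket',(272.1,205.1),.066),('hub',(332.4,210.9),.058),('post',(353.3,230.9),.1)): print(n,np.round(atz(S['top'],p,z),4))
```

```text
[0.45588148 0.29367806 0.10428678] [-3.13942275 -0.00340634  2.72575688]
top 207 241
side 224 165
pocket [0.5588 0.1101 0.066 ]
hub [ 0.5445 -0.049   0.058 ]
post [ 0.49   -0.1002  0.1   ]
```

View pics/c2.png

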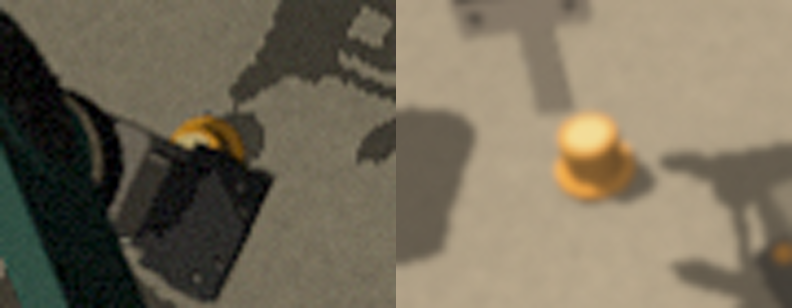

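Run:
```python
from h import *
s=snapshot('side'); o=robot.get_obs(); p=o['tool_pos']; print(np.round(p,4),proj(s,p))
for k in(-.04,.04): print(proj(s,p+k*np.array([.404,.915,0])))
cv2.imwrite('pics/c3.png',cv2.resize(s['img'][20:220,100:360,::-1],None,fx=3,fy=3))
```

```text
[0.4569 0.2947 0.1065] [214.9359528  141.01232065]
[215.9470384  151.93165717]
[213.97577421 130.55966072]
```

View pics/c3.png

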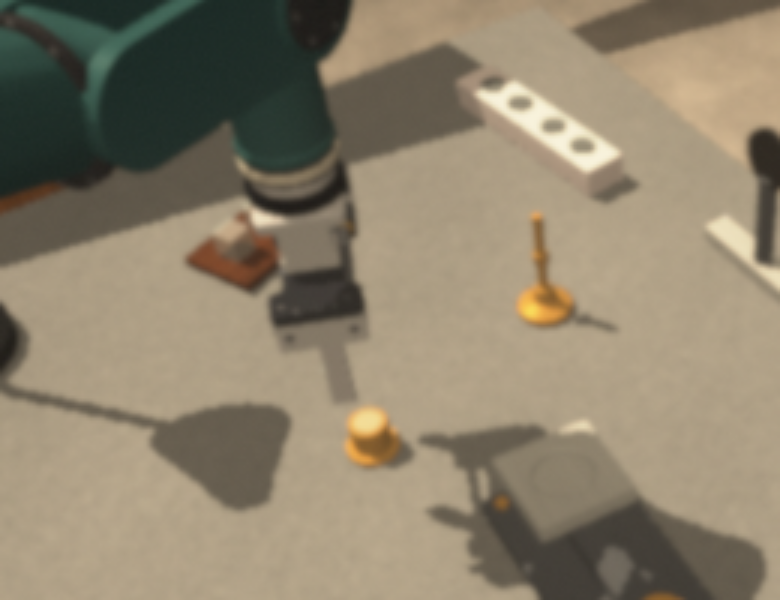

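The side view shows the gripper above and just left of the cell. The cell is at about (223,164) and the near fingertip at (214,153), close to the prediction. Now a small correction, then down and close.

drive_tool:
  deltas: "-0.07 -0.03 0 0 0 0 80; -0.07 -0.03 0.4 0 0 0 80; -0.07 -0.03 0.75 0 0 0 80; -0.07 -0.03 0.94 0 0 0 80; -0.07 -0.03 0.94 0 0 0 60"

```text
time: 2.85
tool_pos: [0.4612, 0.2879, 0.0104]
ee_rot: [-3.139, -0.002, 2.727]
wrist_force: [-1.5, -0.5, -0.3]
width: 0.0749
finger_force: 0.0
```

drive_tool:
  deltas: "0 0 0 0 0 0 30; 0 0 0 0 0 0 30; 0 0 0 0 0 0 30; 0 0 0 0 0 0 30; 0 0 0 0 0 0 30"

```text
time: 3.35
tool_pos: [0.4638, 0.2887, 0.0129]
ee_rot: [3.138, 0.002, 2.726]
wrist_force: [0.8, 1.5, 5.5]
width: 0.0354
finger_force: 24.0
```

drive_tool:
  deltas: "0 0 0 0 0 0 60; 0 0 0 0 0 0 60; 0 0 0 0 0 0.09 60; 0 0 0 0 0 0.18 60; 0 0 0 0 0 0.27 60"

```text
time: 3.85
tool_pos: [0.4621, 0.2872, 0.0109]
ee_rot: [-3.14, -0.0, 2.296]
wrist_force: [-0.2, -0.4, -0.1]
width: 0.0597
finger_force: 0.0
```

drive_tool:
  deltas: "0 0 0 0 0 0.09 60; 0 0 0 0 0 0.18 60; 0 0 0 0 0 0.27 60; 0 0 0 0 0 0.36 60; 0 0 0 0 0 0.45 60"

```text
time: 4.35
tool_pos: [0.4621, 0.2872, 0.0109]
ee_rot: [-3.14, 0.001, 1.589]
wrist_force: [-0.0, -0.8, 0.2]
width: 0.06
finger_force: 0.0
```

drive_tool:
  deltas: "0 0 0 0 0 0.09 60; 0 0 0 0 0 0.18 60; 0 0 0 0 0 0.28 60; 0 0 0 0 0 0.28 60; 0 0 0 0 0 0.28 60"

```text
time: 4.85
tool_pos: [0.4623, 0.2874, 0.0111]
ee_rot: [-3.141, 0.001, 1.158]
wrist_force: [-0.5, -0.1, -0.1]
width: 0.0598
finger_force: 0.0
```

drive_tool:
  deltas: "0 0 0 0 0 0 30; 0 0 0 0 0 0 30; 0 0 0 0 0 0 30; 0 0 0 0 0 0 30; 0 0 0 0 0 0 30"

```text
time: 5.35
tool_pos: [0.4626, 0.2877, 0.0115]
ee_rot: [3.142, -0.0, 1.155]
wrist_force: [0.1, -0.5, -0.5]
width: 0.0352
finger_force: 30.0
```

drive_tool:
  deltas: "0 0 -0.4 0 0 0 30; 0 0 -0.8 0 0 0 30; 0 0 -0.9 0 0 0 30; -0.3 0.35 -0.9 0 0 0 30; -0.55 0.7 -0.9 0 0 0 30"

```text
time: 5.85
tool_pos: [0.5041, 0.2089, 0.1012]
ee_rot: [3.141, 0.0, 1.158]
wrist_force: [0.7, -0.0, -2.0]
width: 0.0353
finger_force: 30.0
```

drive_tool:
  deltas: "-0.25 0.35 0 0 0 0 30; -0.5 0.65 0 0 0 0 30; -0.65 0.85 0 0 0 0 30; -0.68 0.88 0 0 0 0 30; -0.68 0.88 0 0 0 0 30"

```text
time: 6.35
tool_pos: [0.5568, 0.1109, 0.1001]
ee_rot: [-3.139, 0.001, 1.154]
wrist_force: [-0.4, 0.6, -1.9]
width: 0.0357
finger_force: 30.0
```

Run:
```python
from h import *
S={c:snapshot(c) for c in('top','side')}
o=robot.get_obs(); p=o['tool_pos']; print(np.round(p,4),np.round(o['ee_rot'],3),o['width'],o['wrist_force'])
s=S['side']
im=cv2.resize(s['img'][130:230,235:365,::-1],None,fx=6,fy=6,interpolation=cv2.INTER_CUBIC)
def dr(p,r,z,col):
    q=np.array([proj(s,[p[0]+r*np.cos(t),p[1]+r*np.sin(t),z]) for t in np.linspace(0,6.28,50)])
    q=((q-[235,130]+.5)*6).astype(np.int32); cv2.polylines(im,[q],True,col,1)
dr((.557,.112),.0265,.066,(0,0,255)); dr(p,.025,p[2]-.0115,(0,255,0)); dr(p,.025,p[2]-.0055,(255,0,0))
cv2.imwrite('pics/c4.png',im)
```

```text
[0.5566 0.1123 0.1007] [-3.14   0.     1.156] 0.03512016867474201 [ 1.25780804  0.11219731 -0.86183368]
```

View pics/c4.png

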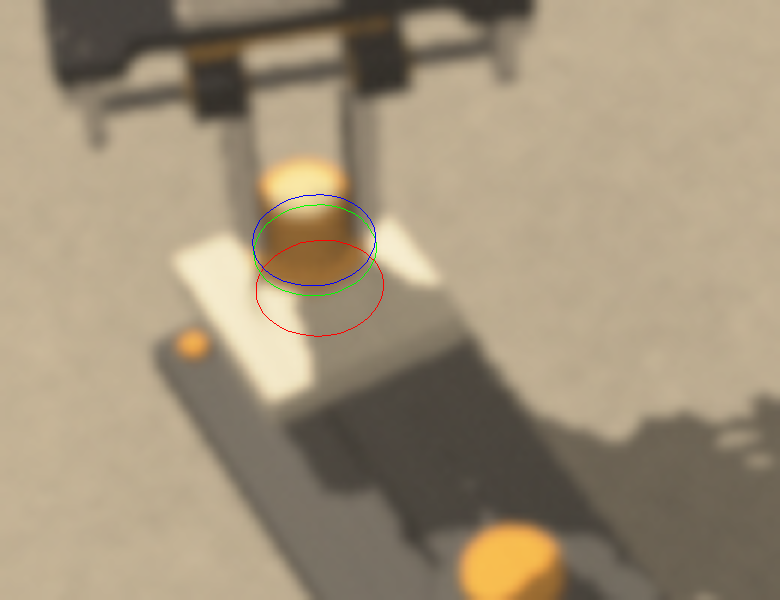

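The held cell hangs just over the pocket. In the side view it sits about 1 px left of and above the prediction, which is within calibration error. Going down with an eye on the force: plate contact is expected at TCP z ≈ 0.0775, seated at 0.0725.

drive_tool:
  deltas: "-0.01 0 0.1 0 0 0 30; -0.01 0 0.19 0 0 0 30; -0.01 0 0.22 0 0 0 30; -0.01 0 0.24 0 0 0 30; -0.01 0 0.24 0 0 0 30"

```text
time: 6.95
tool_pos: [0.5569, 0.1107, 0.0775]
ee_rot: [3.142, -0.0, 1.156]
wrist_force: [0.2, -0.4, -1.1]
width: 0.0356
finger_force: 30.0
```

drive_tool:
  deltas: "0 0 0.01 0 0 0 30; 0 0 0.02 0 0 0 30; 0 0 0.03 0 0 0 30; 0 0 0.03 0 0 0 30"

```text
time: 7.35
tool_pos: [0.5571, 0.1103, 0.0742]
ee_rot: [-3.141, 0.0, 1.155]
wrist_force: [0.1, 0.0, -1.7]
width: 0.0355
finger_force: 30.0
```

drive_tool:
  deltas: "0 0 0.01 0 0 0 30; 0 0 0.02 0 0 0 30; 0 0 0.03 0 0 0 30; 0 0 0.03 0 0 0 30"

```text
time: 7.75
tool_pos: [0.5572, 0.1104, 0.0725]
ee_rot: [3.141, -0.0, 1.155]
wrist_force: [-2.2, -0.8, 4.5]
width: 0.0355
finger_force: 30.0
```

Floor contact comes right at the expected height (0.0725, 4.5 N), so the cell is home. Release and rise.

drive_tool:
  deltas: "0 0 -0.01 0 0 0 60; 0 0 -0.01 0 0 0 60; 0 0 -0.01 0 0 0 60; 0 0 -0.01 0 0 0 60"

```text
time: 8.15
tool_pos: [0.557, 0.1104, 0.0722]
ee_rot: [-3.141, -0.0, 1.155]
wrist_force: [-0.1, 0.0, -0.4]
width: 0.0596
finger_force: 0.0
```

drive_tool:
  deltas: "0 0 -0.2 0 0 0 60; 0 0 -0.5 0 0 0 60; 0 0 -0.6 0 0 0 60; -0.5 0.05 -0.6 0 0 0 60; -0.8 0.1 -0.6 0 0 0 60"

```text
time: 8.65
tool_pos: [0.5334, 0.032, 0.1325]
ee_rot: [3.141, 0.001, 1.156]
wrist_force: [-0.4, 0.1, -0.5]
width: 0.0602
finger_force: 0.0
```

drive_tool:
  deltas: "-0.4 0.04 0 0 0 0 60; -0.8 0.08 0 0 0 0 60; -0.8 0.08 0 0 0 0 60; -0.8 0.08 0 0 0 0 60"

```text
time: 9.05
tool_pos: [0.5087, -0.0437, 0.132]
ee_rot: [-3.141, -0.001, 1.153]
wrist_force: [0.6, 1.5, 0.5]
width: 0.0599
finger_force: 0.0
```

Run:
```python
from h import *
S={c:snapshot(c) for c in('top','side')}
print(np.round(robot.get_obs()['tool_pos'],4))
for c in S:
    for q in finder.landmark_of(c,'lever_post')[:2]: print(c,q['confidence'],q['xy'],atz(S[c],q['xy'],.1))
f=lambda s,x,y,w,h,k:cv2.resize(s['img'][y:y+h,x:x+w,::-1],None,fx=k,fy=k,interpolation=cv2.INTER_CUBIC)
cv2.imwrite('pics/c5.png',np.hstack([f(S['top'],245,165,100,80,4),f(S['side'],250,140,100,80,4)]))
s=S['side'];print(proj(s,[.5572,.1104,.067]),proj(s,[.5572,.1104,.095]))
```

```text
[ 0.5091 -0.0424  0.1322]
side 0.85 [315.0, 240.7] [ 0.48999143 -0.09982593  0.1       ]
[288.22216217 177.48987214] [287.51478538 169.87513384]
```

View pics/c5.png

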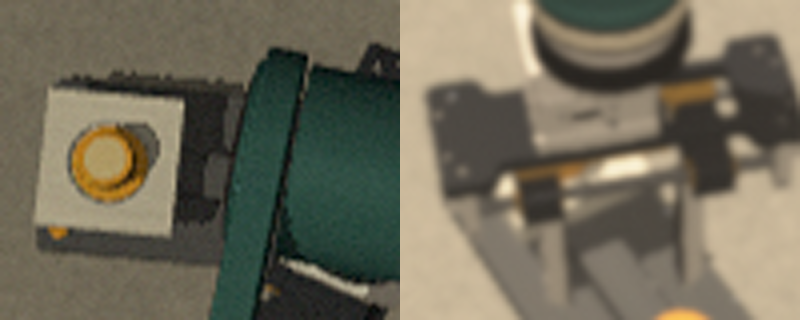

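Top view: the cell's rim sits centred in the pocket at about (271.5,205), flush in the plate, with nothing tilted. The post is at about (0.489,-0.1005), so I'll go over it, down, and close.

drive_tool:
  deltas: "-0.4 0.03 0 0 0 0 60; -0.62 0.05 0 0 0 0 60; -0.62 0.05 0.3 0 0 0 60; -0.62 0.05 0.55 0 0 0 60; -0.62 0.05 0.66 0 0 0 60"

```text
time: 9.75
tool_pos: [0.4871, -0.1007, 0.0638]
ee_rot: [-3.137, 0.0, 1.156]
wrist_force: [-0.3, 0.7, 0.8]
width: 0.0605
finger_force: 0.0
```

drive_tool:
  deltas: "0 0 0 0 0 0 30; 0 0 0 0 0 0 20; 0 0 0 0 0 0 14; 0 0 0 0 0 0 14; 0 0 0 0 0 0 14"

```text
time: 10.25
tool_pos: [0.4891, -0.1021, 0.0675]
ee_rot: [3.14, -0.0, 1.155]
wrist_force: [-0.7, -0.4, -0.4]
width: 0.0234
finger_force: 0.0
```

Now close gently onto the post.

drive_tool:
  deltas: "0 0 0 0 0 0 8; 0 0 0 0 0 0 6; 0 0 0 0 0 0 6; 0 0 0 0 0 0 6; 0 0 0 0 0 0 6"

```text
time: 10.75
tool_pos: [0.4888, -0.1021, 0.0669]
ee_rot: [3.141, -0.0, 1.155]
wrist_force: [0.3, 0.3, 1.7]
width: 0.0111
finger_force: 30.0
```

drive_tool:
  deltas: "0 0 0 0 0 0 6; 0 0 0 0 0 0 6; 0 0 0 0 0 0 6; 0 0 0 0 0 0 6; 0 0 0 0 0 0 6"

```text
time: 11.25
tool_pos: [0.4888, -0.1021, 0.0668]
ee_rot: [3.141, -0.0, 1.155]
wrist_force: [1.2, -0.5, 2.6]
width: 0.0114
finger_force: 30.0
```

Run:
```python
from h import *
o=robot.get_obs(); print(o)
```

```text
{'time': 11.25, 'joint_positions': array([-3.19550574e-01,  4.49931536e-02,  1.69560797e+00,  8.83795223e-06,
        1.40001884e+00,  9.62764860e-02]), 'qvel': array([ 0.0009043 ,  0.00045161, -0.00107342,  0.0013771 ,  0.00168131,
       -0.00064041]), 'joint_torque': array([ 2.87966598e-01, -2.86795127e+01, -2.61657071e+01,  1.70877920e-01,
        4.86710966e-01, -1.40929889e-02]), 'tool_pos': array([ 0.48879615, -0.10211682,  0.06679788]), 'ee_rot': array([ 3.14062531e+00, -1.02172776e-04,  1.15496782e+00]), 'wrist_force': array([ 1.20215579, -0.47311293,  2.6306936 ]), 'wrist_torque': array([-0.18795072, -0.2059291 , -0.02149161]), 'finger_force': 30.000642836093903, 'width': 0.011429382294116303}
```

The post is gripped (11.4 mm at 30 N) at (0.4888,-0.1021), in agreement with the geometry. Swing the first 0.4 rad on the arc, turning with the lever.

drive_tool:
  deltas: "-0.025 0.071 0 0 0 -0.064 6; -0.041 0.144 0 0 0 -0.127 6; -0.052 0.219 0 0 0 -0.191 6; -0.054 0.294 0 0 0 -0.255 6; -0.054 0.294 0 0 0 -0.255 6"

```text
time: 11.75
tool_pos: [0.5119, -0.1182, 0.0667]
ee_rot: [-3.138, -0.002, 1.557]
wrist_force: [-4.7, 1.2, 8.1]
width: 0.0117
finger_force: 30.0
```

```bash
cat > lev.py <<'E'
from h import *
o=robot.get_obs(); p=o['tool_pos'];f=o['wrist_force']
for pv in([.5431,-.0490],[.542,-.050]):
    v=p[:2]-pv; a0=np.array([.4888,-.1021])-pv
    r=np.linalg.norm(v); t=np.array([-v[1],v[0]])/r
    print(np.round(p,4),'r',round(r,4),'th',round(np.arctan2(v[1],v[0])-np.arctan2(a0[1],a0[0]),3),'ft',round(f[:2]@t,2),'fr',round(f[:2]@v/r,2),'yaw',o['ee_rot'][2],o['width'])
E
python3 lev.py
```

```text
[ 0.5119 -0.1182  0.0667] r 0.0759 th 0.374 ft -4.8 fr 0.87 yaw 1.5567041080055855 0.011704945676161533
[ 0.5119 -0.1182  0.0667] r 0.0746 th 0.381 ft -4.81 fr 0.83 yaw 1.5567041080055855 0.011704945676161533
```

drive_tool:
  deltas: "-0.025 0.071 0 0 0 -0.064 6; -0.041 0.144 0 0 0 -0.127 6; -0.052 0.219 0 0 0 -0.191 6; -0.054 0.294 0 0 0 -0.255 6; -0.054 0.294 0 0 0 -0.255 6"

```text
time: 12.25
tool_pos: [0.5424, -0.1252, 0.0668]
ee_rot: [-3.14, 0.0, 1.956]
wrist_force: [-1.9, -1.8, 5.8]
width: 0.0117
finger_force: 30.0
```

drive_tool:
  deltas: "0 0 0 0 0 0 6; 0 0 0 0 0 0 6; 0 0 0 0 0 0 6; 0 0 0 0 0 0 6; 0 0 0 0 0 0 6"

```text
time: 12.75
tool_pos: [0.542, -0.1252, 0.0668]
ee_rot: [-3.141, 0.001, 1.955]
wrist_force: [-0.6, -1.7, 5.4]
width: 0.0118
finger_force: 30.0
```

```bash
python3 lev.py
python3 - <<'E'
from h import *
s=snapshot('side'); t=snapshot('top'); p=robot.get_obs()['tool_pos']
f=lambda s,x,y,w,h,k:cv2.resize(s['img'][y:y+h,x:x+w,::-1],None,fx=k,fy=k,interpolation=cv2.INTER_CUBIC)
cv2.imwrite('pics/c6.png',np.hstack([f(s,255,150,130,130,4),f(t,245,175,70,130,4)])); print(proj(s,[p[0],p[1],.1]),proj(s,[p[0],p[1],.058]))
E
```

```text
[ 0.542  -0.1252  0.0668] r 0.0762 th 0.782 ft -0.54 fr 1.67 yaw 1.9547201527931801 0.01183779179861834
[ 0.542  -0.1252  0.0668] r 0.0752 th 0.796 ft -0.56 fr 1.66 yaw 1.9547201527931801 0.01183779179861834
[341.48783767 236.75993773] [340.88874078 247.29400071]
```

View pics/c6.png

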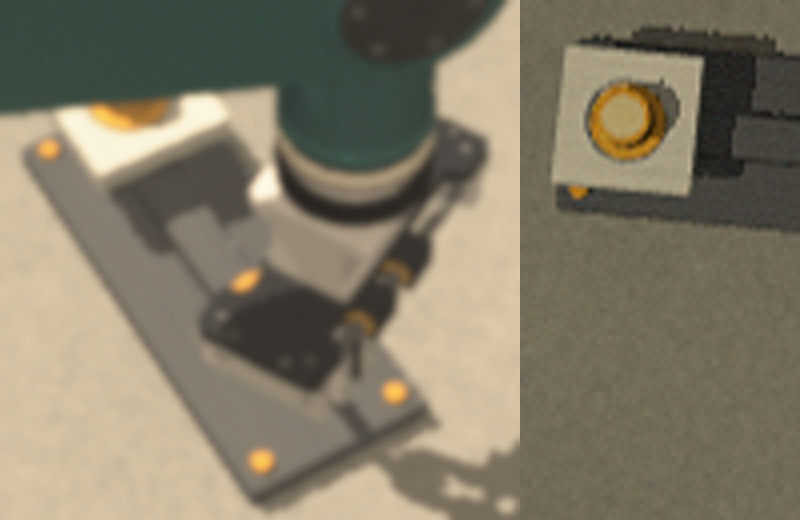

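The cell is still seated on the raised stage, at top pixel (271.5,204). The side view shows the gripper on the post. The chord from the rest grip gives θ ≈ 0.794, regardless of where the pivot is. A 0.4 mm nudge takes it to 0.80.

drive_tool:
  deltas: "-0.002 0.005 0 0 0 -0.004 6; -0.002 0.005 0 0 0 -0.004 6; -0.002 0.005 0 0 0 -0.004 6; -0.002 0.005 0 0 0 -0.004 6; -0.002 0.005 0 0 0 -0.004 6"

```text
time: 13.35
tool_pos: [0.5424, -0.1252, 0.0668]
ee_rot: [-3.14, 0.001, 1.961]
wrist_force: [-2.4, -1.6, 4.9]
width: 0.011
finger_force: 30.0
```

```bash
python3 lev.py
python3 - <<'E'
from h import *
p=robot.get_obs(); d=np.linalg.norm(p['tool_pos'][:2]-[.4888,-.1021]); print('theta',2*np.arcsin(d/.15),p['wrist_torque'],p['wrist_force'])
S={c:snapshot(c) for c in('top','side')}
# stage height from the plate's appearance in the top view: best z,xy of a 90 mm bright square
s=S['top']; m=(cv2.cvtColor(s['img'],cv2.COLOR_RGB2GRAY)>130).astype(np.uint8); m[:,:245]=0;m[:,300:]=0;m[:180]=0;m[235:]=0
c=max(cv2.findContours(m,0,2)[0],key=cv2.contourArea); print(cv2.minAreaRect(c))
E
```

```text
[ 0.5424 -0.1252  0.0668] r 0.0762 th 0.788 ft -2.37 fr 1.59 yaw 1.961017343023467 0.01099822519369868
[ 0.5424 -0.1252  0.0668] r 0.0752 th 0.802 ft -2.39 fr 1.55 yaw 1.961017343023467 0.01099822519369868
theta 0.7994609679590438 [-0.41586792  0.31274718 -0.16097588] [-2.38331049 -1.56740137  4.94148806]
((271.1633605957031, 204.86634826660156), (34.52779006958008, 34.726802825927734), 5.710593223571777)
```

```bash
python3 -c "
from bench import robot
print(robot.close_job())"
```

```text
the job is handed in; nothing more can be done
None
```

The lens cell is seated rim down in the pocket and released, and the lever is still held at the fifth click (measured 0.80 rad). The job was handed in after about 13.5 s; the judge's verdict was not shown.

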